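# Jack up the drum frame on its indexing turntable

### The job

A colleague needs the drum frame tilted up to get at its feet. Turn the turntable by its handle post, anticlockwise, until the indexer clicks into its detent, then set the loose lever jack flat on the worktop with its saddle centred under the round lift pad that stands out from the frame. Pump the jack's handle right down so that the saddle alone carries the frame up, and finish while still holding the handle down; leave the other things on the bench where they are.

Things in the scene. Friction and masses are not known exactly. Their poses are not given: they have to be found in the camera images.
- turntable (a joint): Indexing turntable: aluminium disc 220 mm across, top 46 mm up, on a fixed base. Rad, grows anticlockwise from above; starts at -1.3 to -0.7, stays where left. 0 is the detent: the indexer's sprung plunger drops between two studs on the rim; fixed stop just past it at +0.04. Passing the first stud (-0.18 to -0.09) takes up to about 4 N at the post, else under 1 N.
- turntable_base: Fixed square base, 200x200x12 mm; origin under its centre, on the turntable's vertical axis. Yaw varies by 0.25. At the detent the lift pad points along its -y axis (roughly to the robot's right) and the handle post along its -x (roughly toward the robot). The indexer, an aluminium block 55 mm high, is on its +x side, out to 170 mm.
- post_grip (a point): On the axis of the turntable's handle post, 100 mm above the worktop: an upright steel rod 18 mm in diameter, 145 mm from the turntable's axis, bare from 46 to 114 mm up, with a black 24 mm ball on top (to 138 mm). Turns with the disc.
- drum_frame: Grey frame with a lying steel drum (80 mm diameter, 128 mm long, top 148 mm above the worktop), hinged to the disc at one edge, so its pad side tilts up. Origin on the hinge, 57 mm up; x along the hinge, -y from the hinge to the lift pad (250 mm). 0.7 to 1.2 kg: 3 to 5 N at the pad lift it; it sinks back when not held.
- lift_pad (a point): Marked lift point: round steel pad, 38 mm across, with a 22 mm boss on top (to 99 mm up), on the end of a 28 mm wide arm of the frame, 170 mm from the turntable's axis. The point is the centre of the pad's flat underside, 78 mm above the worktop while the frame is down. At the detent the space under it is free to 100 mm from the axis (edge of the base).
- jack: Loose lever jack, about 0.8 kg: grey base plate 310x90x12 mm, origin at the centre of its underside, z up. Its x axis runs along the base to the saddle end: saddle at x = +120 mm, base ends at +155 and -155 mm, pump handle over the -x half. All in the plane y = 0. It slides or can be carried.
- clevis (a point): Where to hold the jack: midway between two upright steel cheeks that carry the handle's pivot, 40 mm wide over both (along the jack's y), 34 mm long, tops 85 mm above its underside, outer faces free down to the base plate. The point is 70 mm above the underside at x = -5 mm. The handle leaves between the cheeks, upward to -x.
- saddle_top (a point): Centre of the top of the jack's saddle, a flat steel disc 40 mm in diameter on the ram. 66 mm above the worktop with the handle up, 106 mm with it fully down.
- jack_handle (a joint): The jack's pump handle: 0 up, 0.45 rad fully down (stop). The saddle rises 8.9 mm per 0.1 rad; it meets the pad at about 0.13. A spring lifts the handle again when let go. Pressing it down at the grip takes 2 to 5 N empty, 5 to 9 N with the frame.
- handle_grip (a point): On the axis of the handle's round black grip (20 mm thick, 75 to 155 mm from the pivot), 120 mm from the pivot, which is 65 mm above the jack's underside at x = -5 mm. Handle up: the grip rises by 0.5 rad away from the pivot, the point is 123 mm up at x = -110 mm. Fully down: slope 0.05 rad, 71 mm up, x = -125 mm.
- beaker: Bystander, not part of the job: clear plastic beaker, 96x105x121 mm, loose; origin at the centre of its underside.
- dropper_bottle: Bystander, not part of the job: small bottle with a black dropper cap, 33x33x100 mm, loose; origin at the centre of its underside.
- vial: Bystander, not part of the job: small white capped vial, 27x27x58 mm, loose; origin at the centre of its underside.
- brass_weight: Bystander, not part of the job: small knobbed weight, 24x24x26 mm, loose; origin at the centre of its underside.
- tape_roll: Bystander, not part of the job: roll of tape lying flat, 96x95x25 mm, loose; origin at the centre of its underside.
- meter: Bystander, not part of the job: black hand-held meter lying flat, 205x68x34 mm, loose; origin at the centre of its underside.
- petri_dish: Bystander, not part of the job: small flat clear dish, 62x62x14 mm, loose; origin at the centre of its underside.

How it is judged:
By the outcome, as a careful person would: the job done as asked, in the order asked, and still so for the second after the job is handed in, while the arm keeps its last pose, push and grip.
It also fails if it takes over 67 s, if anything falls off the work surface, if the arm or the gripper's body presses on something with over 40 N, if the wrist force passes 120 N, or if a joint passes its speed limit or range.

### The arm

A 6-joint arm with a two-finger parallel gripper is mounted at the origin on a cart in front of the work surface, level with it; the furniture and walls round the work are solid. World frame = base frame: x ahead of the robot, y to its left, z up, the work surface at z = 0. Lengths are in m, angles in rad, forces in N, time in s.
With the tool pointing down it reaches from about 0.4 to 0.825 m from the base axis. Payload 7 kg.
Tool frame: the origin (TCP) lies on the centre line of the jaws, within the pads' length; the fingertips stand 25 mm ahead of it and the grasp point (between the pads) lies 6 mm ahead of it; z points along the fingers, y is the line along which they close (so a half turn about z gives the same grasp; the last joint's range is limited). The gripper opens to 85 mm and grips with 20 to 120 N. Pads are 22 mm wide; open, the fingers measure 114 mm over their backs; the gripper's body (76 mm by 85 mm) begins 54 mm behind the grasp point. The pads swing forward as they close: fully open they stand 13 mm farther back than shut.
Start: joints at [-0.866, 0.359, 0.012, 0, -1.224, -0.288], TCP at [0.273, -0.617, 0.256] pointing down, gripper open.
Joint ranges: [-3.07, 3.07], [-1.43, 2.12], [-1.02, 1.25], [-3.03, 1.67], [-3.05, -0], [-3.03, 3.03]. Speed limits (rad/s): [2.39, 2.39, 3.01, 3.14, 3.14, 3.14].

### API

Orientations are given as [roll, pitch, yaw] about the fixed x, y, z axes, in that order (R = Rz(yaw) Ry(pitch) Rx(roll)).
In Python, from rig import arm, eyes, job gives the robot as it stands. The module is installed in compiled form; this text tells all that it offers.
- The arm moves only by the tool carry_out, never from a script. Its argument "deltas" is a list of rows, each a list of 3 entries, a list of its own where there are three numbers: the shift along the tool's x, y, z as a fraction of full scale, then the turn about the tool's z as a fraction of full scale, then the closure, from -1 (fully open) to 1 (shut), so that 0 is half open. A call has 1 to 10 rows; each row is the pose to reach, as a shift and turn from the pose commanded when the call began, along the tool's axes at that moment, turning the shorter way round; what a row does not reach only later rows make up. Full scale, the value 1, is 120 mm for a shift and 180 degrees for a turn. A row lasts 1/10 s, in which the tool goes at most 50 mm and 8.59 degrees, less where a joint would pass 70% of its speed; a pose out of reach is approached as far as the arm can. A call with a number of a shift or a turn outside -1 to 1 is refused whole. A call with a gripper value outside its range is refused whole. The fingers move at their own pace and stop on an object; "squeeze" is the grip in N (left out, the last holds). Time passes only in rows, so rows that repeat a pose let the fingers close. It gives the time, the measured TCP pose, the force, the opening and the grip force at its end, in the units of the state.
- arm.state(): the state, without advancing time (a new reading comes with each control period).
- eyes.snapshot(name): name is "scene" or "top" or "wrist"; returns (picture, depth): 400x640x3 uint8, blue, green, red; 400x640 float32, m along the optical axis (not along the pixel's ray), 0 where there is no reading.
- eyes.get_calibration(name): a dict with "fx", "fy", "cx", "cy" (pixels), "origin" and "rotation" of the camera in the world; the wrist camera has in their place "tool_from_camera" (4x4, takes a point from camera to tool coordinates, whose origin is the TCP and whose axes are the flange's). Camera axes: x right, y up, looking along -z (the intrinsics and any distortion apply to the point x, -y, -z); pixel columns grow to the right and rows downward; lengths in m; the calibration is good to about 2 mm. A picture is of the moment at which its call begins: read the wrist's pose just before it. get_calibration takes no time and is no camera call.
- job.finish_job(): hands the job in; it is judged then, once.
The state is a dict: "time": time; "joint_positions": joint angles; "qvel": joint speeds; "joint_torque": joint torques, N m; "ee_pos": TCP position; "tool_rot": TCP orientation; "force": force on the tool from outside, world axes, zero at the start; "torque": the same for the moment, N m; "finger_gap": finger opening in m; "grasp_force": force on a finger pad.
Only numpy, scipy, OpenCV 4.12 (cv2) and the standard library are available. Lean on these libraries where they do the work, as an engineer would, in place of code of your own. Each camera call takes 0.05 s, during which the arm holds its last target. There are 200 camera calls.

## Working session

There is one attempt and no reset: what is moved stays moved. The work goes in short steps, Python scripts to look and compute and a tool call to move; the robot and the scene stay as the last step left them, time stands still between calls to the robot, and variables do not carry over. Pictures are saved under pics/ and viewed, at most 10 in all, crops included, and the job is handed in when it is done.

Besides the shell and the picture viewer there is one more tool, called after "Request:" as name([rows], argument=value, ...), one row to a line, values as JSON. carry_out: Moves the arm, as the interface text tells. Shift numbers are shares of 120 mm and turn numbers shares of 180 degrees, none past 1 either way. Its arguments: {"type":"object","properties":{"deltas":{"type":"array"},"squeeze":{"type":"number"}},"required":["deltas"]}

```bash
mkdir -p pics; cat > h.py <<'E'
import numpy as np, cv2
from rig import arm, eyes, job
from scipy.spatial.transform import Rotation as R
def snap(n,save):
    s=arm.state(); p,d=eyes.snapshot(n); c=eyes.get_calibration(n)
    if n=='wrist':
        T=np.eye(4);T[:3,:3]=R.from_euler('xyz',s['tool_rot']).as_matrix();T[:3,3]=s['ee_pos'];T=T@np.array(c['tool_from_camera'])
    else:
        T=np.eye(4);T[:3,:3]=c['rotation'];T[:3,3]=c['origin']
    cv2.imwrite(f'pics/{save}.png',p); np.savez(f'{save}.npz',p=p,d=d,T=T,k=[c['fx'],c['fy'],c['cx'],c['cy']])
    if 'dist' in str(c.keys()): print({k:v for k,v in c.items() if 'dist' in k})
    return p,d
def load(s): return np.load(f'{s}.npz')
def px(s,u,v,z=None):
    "world point of pixel: by depth, or on plane z"
    f=load(s);fx,fy,cx,cy=f['k'];T=f['T']
    r=T[:3,:3]@np.array([(u-cx)/fx,-(v-cy)/fy,-1]);o=T[:3,3]
    if z is None:
        w=f['d'][v-1:v+2,u-1:u+2];w=w[w>0];t=np.median(w) if len(w) else np.nan
    else: t=(z-o[2])/r[2]
    return np.round(o+t*r,4)
def cloud(s):
    f=load(s);fx,fy,cx,cy=f['k'];d=f['d'];v,u=np.mgrid[:400,:640]
    P=np.stack([(u-cx)/fx*d,-(v-cy)/fy*d,-d],-1)@f['T'][:3,:3].T+f['T'][:3,3]
    P[d==0]=np.nan
    return P
E
python3 - <<'E'
from h import *
for n in('top','scene'): snap(n,n+'0')
print(eyes.get_calibration('top'))
print(arm.state())
E
```

```text
{'fx': 467.76142052796655, 'fy': 467.76142052796655, 'cx': 326.05122253242166, 'cy': 208.62721786263947, 'origin': array([0.36099534, 0.07928829, 1.70306172]), 'rotation': array([ 0.10100782,  0.00752665, -1.56882366])}
{'time': 0.1, 'joint_positions': array([-8.65887449e-01,  3.59321722e-01,  1.11837265e-02, -3.18846662e-04,
       -1.22410477e+00, -2.88109333e-01]), 'qvel': array([1.04953869e-03, 5.09388339e-04, 1.46472276e-03, 6.00953268e-05,
       1.48307681e-03, 5.73280389e-04]), 'joint_torque': array([-1.92646126e-03, -5.84763372e+01,  2.94111854e+01,  6.95454821e+00,
       -3.15482372e-03,  1.89246703e-05]), 'ee_pos': array([ 0.27310102, -0.61686807,  0.25546578]), 'tool_rot': array([ 3.14012066e+00, -1.23630203e-04, -2.72490158e+00]), 'force': array([ 0.26463734,  0.03096141, -0.69953981]), 'torque': array([0.05717279, 0.03045132, 0.03374233]), 'grasp_force': 0.0, 'finger_gap': 0.08550198388530149}
```

View pics/top0.png

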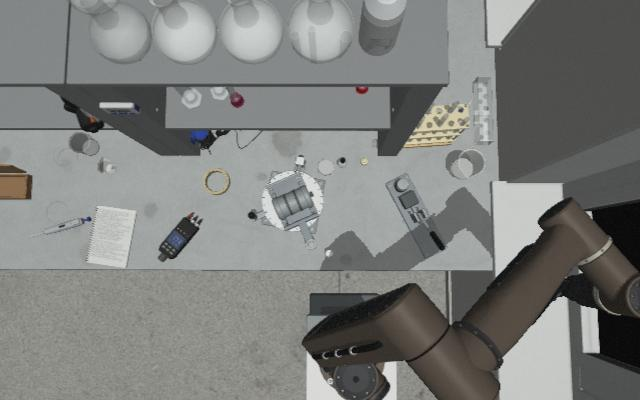

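View pics/scene0.png

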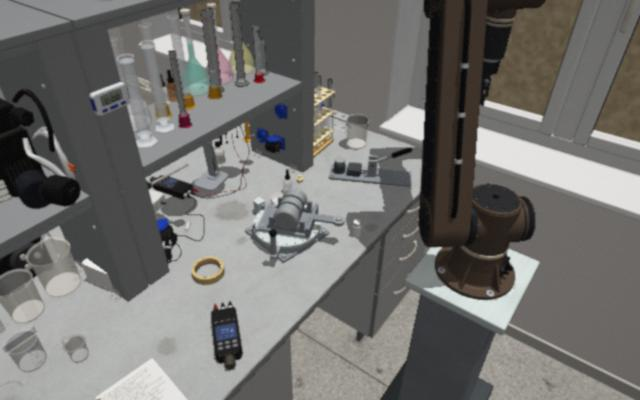

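The top picture shows the turntable at (293,201), with the post ball near (252,215) and the pad at (310,243). The jack runs from its saddle at (403,184) to its grip at (436,241). The rotation comes as roll, pitch and yaw.

```bash
sed -i "s/T\[:3,:3\]=c\['rotation'\]/T[:3,:3]=R.from_euler('xyz',c['rotation']).as_matrix()/" h.py
python3 - <<'E'
from h import *
for n in('top','scene'): snap(n,n+'0')
p=cv2.imread('pics/top0.png')[140:270,220:480]
cv2.imwrite('pics/c0.png',cv2.resize(p,None,fx=3,fy=3,interpolation=cv2.INTER_CUBIC))
for u,v in[(310,243),(252,215),(403,184),(436,241),(330,225),(60,120)]: print(u,v,px('top0',u,v))
E
```

```text
310 243 [0.4053 0.1464 0.0978]
252 215 [0.4978 0.3404 0.1375]
403 184 [ 0.6144 -0.1794  0.0679]
436 241 [ 0.412  -0.2781  0.1261]
330 225 [0.4734 0.0779 0.0031]
60 120 [0.7532 0.8641 0.3809]
```

View pics/c0.png

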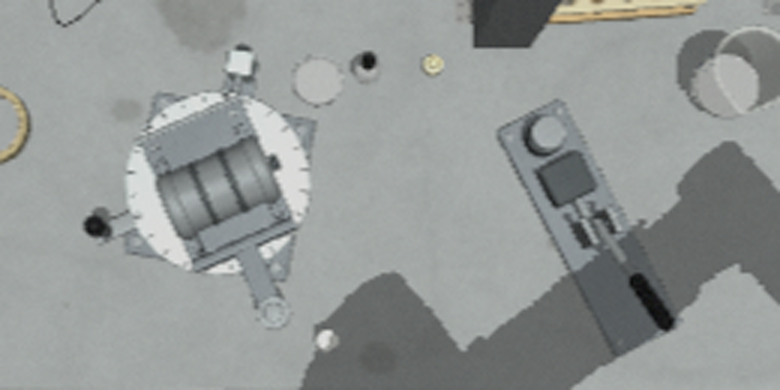

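```bash
cat >> h.py <<'E'
def rows(targets, n=None):
    """targets: world (x,y,z,yaw) for TCP -> tool-axis shift shares + turn share from the commanded(~measured) pose"""
    s=arm.state();M=R.from_euler('xyz',[np.pi,0,s['tool_rot'][2]]).as_matrix()
    for t in targets:
        d=M.T@(np.array(t[:3])-s['ee_pos'])/.12
        a=-(t[3]-s['tool_rot'][2]);a=(a+np.pi)%(2*np.pi)-np.pi
        print([np.round(d,3).tolist(),round(a/np.pi,4)])
E
python3 - <<'E'
from h import *
f=lambda u,v,z:px('top0',220+u/3,140+v/3,z)
post=f(97,225,.138);pad=f(273,312,.099)
print('post',post,'pad',pad)
print('disc c',f(218,183,.046))
# centre from post & pad: pad = post +90deg
# c + .145 e, c+.17 Rot90 e
d=(pad-post)[:2]; # = .17 J e - .145 e
A=np.array([[-.145,-.17],[.17,-.145]]); e=np.linalg.solve(A,d); print('e',e,np.linalg.norm(e),np.degrees(np.arctan2(e[1],e[0])),'c',post[:2]-.145*e)
# index block
i=f(240,62,.055);print('index',i)
c=post[:2]-.145*e;print('idx ang',np.degrees(np.arctan2(*(i[:2]-c)[::-1])))
for n,u,v in[('b1',162,97),('b2',315,123),('b3',283,280),('b4',128,250)]: print(n,f(u,v,.012))
s=f(548,133,.066);g=f(652,302,.133);print('saddle',s,'grip',g,np.degrees(np.arctan2(*(s-g)[:2][::-1])))
for n,u,v in[('j1',498,130),('j2',556,100),('j3',675,325),('j4',613,357)]: print(n,f(u,v,.012))
print('vial',f(326,340,.058),'edge',f(326,390,0),'drop',f(367,62,.1),'weight',f(432,64,.026),'petri',f(318,80,.01),'beak',f(725,88,.0))
E
```

```text
post [0.4978 0.3392 0.138 ] pad [0.4018 0.1429 0.099 ]
disc c [0.5561 0.2113 0.046 ]
e [-0.38960441  0.89701552] 0.9779715960415191 113.47694869795193 c [0.55429264 0.20913275]
index [0.7005 0.1856 0.055 ]
idx ang -9.14359897659983
b1 [0.6659 0.2834 0.012 ]
b2 [0.6339 0.0964 0.012 ]
b3 [0.4425 0.1345 0.012 ]
b4 [0.4785 0.3221 0.012 ]
saddle [ 0.6135 -0.1785  0.066 ] grip [ 0.4128 -0.281   0.133 ] 27.05396935912918
j1 [ 0.6254 -0.1263  0.012 ]
j2 [ 0.6625 -0.1973  0.012 ]
j3 [ 0.3894 -0.3357  0.012 ]
j4 [ 0.3511 -0.2607  0.012 ]
vial [0.3704 0.0825 0.058 ] edge [0.3108 0.0826 0.    ] drop [0.6913 0.0353 0.1   ] weight [ 0.7041 -0.0455  0.026 ] petri [0.6874 0.0929 0.01  ] beak [ 0.6796 -0.4067  0.    ]
```

Request:
carry_out([
  [[-1,1,0],-0.117,-1],
  [[-1,1,0],-0.117,-1],
  [[-1,1,0],-0.117,-1],
  [[-1,1,0],-0.117,-1],
])

```text
time: 0.6
ee_pos: [0.335, -0.4558, 0.2565]
tool_rot: [-3.141, 0.001, -2.353]
force: [-0.3, -1.5, -0.2]
finger_gap: 0.085
grasp_force: 0.0
```

Request:
carry_out([
  [[-1,0.6,0],0,-1],
  [[-1,0.6,0],0,-1],
  [[-1,0.6,0],0,-1],
])

```text
time: 0.9
ee_pos: [0.3684, -0.3211, 0.2563]
tool_rot: [3.142, 0.0, -2.357]
force: [1.2, 0.0, 0.4]
finger_gap: 0.0851
grasp_force: 0.0
```

Request:
carry_out([
  [[-1,0.7,0],0,-1],
  [[-1,0.7,0],0,-1],
  [[-1,0.7,0],0,-1],
])

```text
time: 1.2
ee_pos: [0.3939, -0.177, 0.2565]
tool_rot: [-3.141, 0.001, -2.357]
force: [1.4, 0.5, 0.1]
finger_gap: 0.0853
grasp_force: 0.0
```

Request:
carry_out([
  [[-1,0.9,0],0,-1],
  [[-1,0.9,0],0,-1],
  [[-1,0.9,0],0,-1],
  [[-1,0.9,0],0,-1],
])

```text
time: 1.6
ee_pos: [0.4028, -0.014, 0.2567]
tool_rot: [-3.141, 0.002, -2.353]
force: [0.1, -0.3, 0.4]
finger_gap: 0.0857
grasp_force: 0.0
```

Request:
carry_out([
  [[-1,0.6,0],0,-1],
  [[-1,0.6,0],0,-1],
  [[-1,0.6,0],0,-1],
])

```text
time: 1.9
ee_pos: [0.4371, 0.12, 0.2566]
tool_rot: [-3.141, 0.001, -2.357]
force: [0.8, -0.3, -0.6]
finger_gap: 0.0854
grasp_force: 0.0
```

Request:
carry_out([
  [[-1,0.6,0],-0.1,-1],
  [[-1,0.6,0],-0.2,-1],
  [[-1,0.6,0],-0.3,-1],
  [[-1,0.6,0],-0.38,-1],
  [[-1,0.6,0],-0.38,-1],
  [[-1,0.6,0],-0.38,-1],
  [[-1,0.6,0],-0.38,-1],
  [[-1,0.6,0],-0.38,-1],
  [[-1,0.6,0],-0.38,-1],
])

```text
time: 2.8
ee_pos: [0.471, 0.2533, 0.2561]
tool_rot: [3.141, -0.0, -1.162]
force: [-0.2, -0.6, 0.3]
finger_gap: 0.0854
grasp_force: 0.0
```

```bash
python3 - <<'E'
from h import *
snap('wrist','w1'); P=cloud('w1'); 
for lo,hi in[(.12,.142),(.092,.102)]:
    m=(P[...,2]>lo)&(P[...,2]<hi); 
    d=P[m]; 
    for c,r in(((.498,.339),.03),((.402,.143),.03)):
        q=d[np.hypot(d[:,0]-c[0],d[:,1]-c[1])<r]
        if len(q): print(lo,c,len(q),q.mean(0),q.min(0),q.max(0))
E
```

```text
0.12 (0.498, 0.339) 679 [0.49827309 0.33858008 0.13286552] [0.48669128 0.33045912 0.1203589 ] [0.50990307 0.35301486 0.13890363]
0.092 (0.498, 0.339) 95 [0.49815274 0.33566707 0.09715971] [0.4894175  0.33287335 0.09211006] [0.50672539 0.34244475 0.1018745 ]
0.092 (0.402, 0.143) 938 [0.40367605 0.14157719 0.09636973] [0.38439419 0.12294777 0.09200173] [0.4316897  0.16284457 0.10106378]
```

View pics/w1.png

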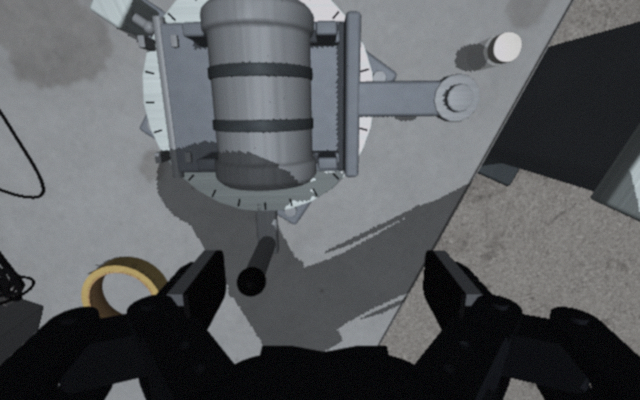

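The wrist view shows the ball at (252,281) between the open fingers. Depth puts the post axis at (0.498, 0.341), which agrees with the top view.

```bash
python3 - <<'E'
from h import *
rows([(.498,.341,.16,-1.16),(.498,.341,.106,-1.16)])
c=np.array([.5547,.2097]);th0=np.arctan2(.341-c[1],.498-c[0]);print(np.degrees(th0))
print('arc, rel. to grasp at th0, tool yaw=th0-pi')
M=R.from_euler('xyz',[np.pi,0,-1.16]).as_matrix()
thf=np.radians(170.3)
for k in range(1,13):
    th=th0+(thf+.02-th0)*k/12
    p=np.r_[c+.145*np.array([np.cos(th),np.sin(th)]),0]-np.r_[c+.145*np.array([np.cos(th0),np.sin(th0)]),0]
    print(k,np.round(M.T@p/.12,3),round(-(th-th0)/np.pi,4))
E
```

```text
[[-0.583, -0.494, 0.801], np.float64(-0.0022)]
[[-0.583, -0.494, 1.251], np.float64(-0.0022)]
113.3564007449014
arc, rel. to grasp at th0, tool yaw=th0-pi
1 [0.004 0.102 0.   ] -0.0269
2 [0.017 0.203 0.   ] -0.0538
3 [0.038 0.303 0.   ] -0.0807
4 [0.067 0.401 0.   ] -0.1076
5 [0.105 0.496 0.   ] -0.1345
6 [0.15  0.587 0.   ] -0.1614
7 [0.203 0.674 0.   ] -0.1883
8 [0.263 0.757 0.   ] -0.2151
9 [0.33  0.834 0.   ] -0.242
10 [0.403 0.905 0.   ] -0.2689
11 [0.482 0.97  0.   ] -0.2958
12 [0.566 1.028 0.   ] -0.3227
```

Request:
carry_out([
  [[-0.58,-0.49,0.2],0,-1],
  [[-0.58,-0.49,0.2],0,-1],
  [[-0.58,-0.49,0.6],0,-1],
  [[-0.58,-0.49,0.95],0,-1],
  [[-0.58,-0.49,0.95],0,-1],
])

```text
time: 3.35
ee_pos: [0.4946, 0.3382, 0.1363]
tool_rot: [3.131, -0.004, -1.168]
force: [-0.3, -1.3, 0.9]
finger_gap: 0.0853
grasp_force: 0.0
```

Request:
carry_out([
  [[0,0,0.3],0,-1],
  [[0,0,0.3],0,-1],
  [[0,0,0.3],0,1],
  [[0,0,0.3],0,1],
  [[0,0,0.3],0,1],
  [[0,0,0.3],0,1],
  [[0,0,0.3],0,1],
  [[0,0,0.3],0,1],
  [[0,0,0.3],0,1],
  [[0,0,0.3],0,1],
], squeeze=30)

```text
time: 4.35
ee_pos: [0.498, 0.3415, 0.1075]
tool_rot: [-3.14, 0.0, -1.163]
force: [-0.6, -0.1, 6.3]
finger_gap: 0.0194
grasp_force: 28.6
```

Request:
carry_out([
  [[0.004,0.102,0],-0.027,1],
  [[0.017,0.203,0],-0.054,1],
  [[0.038,0.303,0],-0.081,1],
  [[0.067,0.401,0],-0.108,1],
  [[0.105,0.496,0],-0.1345,1],
  [[0.15,0.587,0],-0.161,1],
  [[0.203,0.674,0],-0.188,1],
  [[0.263,0.757,0],-0.215,1],
  [[0.33,0.834,0],-0.242,1],
  [[0.33,0.834,0],-0.242,1],
])

```text
time: 5.35
ee_pos: [0.4235, 0.2637, 0.1076]
tool_rot: [-3.14, -0.004, -0.4]
force: [18.0, -6.8, -4.1]
finger_gap: 0.019
grasp_force: 29.5
```

```bash
python3 - <<'E'
from h import *
s=arm.state();print(s['force'],s['ee_pos'],s['tool_rot'])
c=np.array([.5547,.2097]);p=s['ee_pos'][:2]-c;print(np.hypot(*p),np.degrees(np.arctan2(p[1],p[0])))
rows([np.r_[c+.145*np.array([np.cos(t),np.sin(t)]),s['ee_pos'][2],t-np.pi] for t in np.radians([159,162,165,168,171])])
E
```

```text
[17.96158029 -6.81856301 -4.07582555] [0.42352915 0.26372937 0.10758281] [-3.13952146 -0.00407835 -0.39964373]
0.14186248689353897 157.6132006796359
[[-0.026, 0.029, 0.0], np.float64(-0.0105)]
[[-0.022, 0.093, 0.0], np.float64(-0.0272)]
[[-0.015, 0.155, 0.0], np.float64(-0.0439)]
[[-0.004, 0.218, 0.0], np.float64(-0.0605)]
[[0.009, 0.28, 0.0], np.float64(-0.0772)]
```

```bash
python3 - <<'E'
from h import *
c=np.array([.557,.2095]);M=R.from_euler('xyz',[np.pi,0,-.4]).as_matrix();cmd=np.array([.4213,.2666,0])
for t in np.radians([159,161,163,165,167,169,171.5]):
    d=M.T@(np.r_[c+.145*np.array([np.cos(t),np.sin(t)]),0]-cmd)/.12
    print(np.round(d,3),round(-(t-np.pi+.4)/np.pi,4))
E
```

```text
[0.019 0.038 0.   ] -0.0107
[0.021 0.08  0.   ] -0.0218
[0.025 0.122 0.   ] -0.0329
[0.03  0.164 0.   ] -0.044
[0.037 0.206 0.   ] -0.0551
[0.045 0.247 0.   ] -0.0662
[0.057 0.299 0.   ] -0.0801
```

Request:
carry_out([
  [[0.02,0.038,0],-0.011,1],
  [[0.022,0.08,0],-0.022,1],
  [[0.025,0.122,0],-0.033,1],
  [[0.03,0.164,0],-0.044,1],
  [[0.037,0.206,0],-0.055,1],
  [[0.045,0.247,0],-0.066,1],
  [[0.057,0.299,0],-0.08,1],
  [[0.057,0.299,0],-0.08,1],
  [[0.057,0.299,0],-0.08,1],
])

```text
time: 6.25
ee_pos: [0.415, 0.2306, 0.1075]
tool_rot: [-3.138, -0.003, -0.151]
force: [5.3, 0.3, 2.8]
finger_gap: 0.0195
grasp_force: 30.1
```

```bash
python3 - <<'E'
from h import *
s=arm.state();print(s['force'],s['ee_pos'],s['tool_rot'])
c=np.array([.557,.2095]);p=s['ee_pos'][:2]-c;print(np.hypot(*p),np.degrees(np.arctan2(p[1],p[0])))
E
```

```text
[5.29597643 0.31369694 2.81079221] [0.41502916 0.23060981 0.10753004] [-3.13836983e+00 -3.02047224e-03 -1.51115600e-01]
0.1435316837217787 171.54258936582227
```

Request:
carry_out([
  [[0.004,0.025,0],-0.006,1],
  [[0.004,0.025,0],-0.006,1],
  [[0.004,0.025,0],-0.006,1],
])

```text
time: 6.55
ee_pos: [0.4156, 0.2305, 0.1077]
tool_rot: [-3.134, -0.004, -0.132]
force: [1.4, 13.3, -3.5]
finger_gap: 0.0193
grasp_force: 30.6
```

Request:
carry_out([
  [[0.002,0.02,0],-0.005,1],
  [[0.002,0.02,0],-0.005,1],
  [[0.002,0.02,0],-0.005,1],
])

```text
time: 6.85
ee_pos: [0.4157, 0.2303, 0.1077]
tool_rot: [-3.13, -0.005, -0.116]
force: [-2.8, 23.9, -7.4]
finger_gap: 0.0189
grasp_force: 31.3
```

Request:
carry_out([
  [[0,-0.05,0],0.011,1],
  [[0,-0.09,0],0.022,1],
  [[0,-0.09,0],0.022,1],
  [[0,-0.09,0],0.022,1],
  [[0,-0.09,0],0.022,1],
])

```text
time: 7.35
ee_pos: [0.4164, 0.2363, 0.1075]
tool_rot: [-3.138, -0.003, -0.185]
force: [4.9, 1.7, 1.7]
finger_gap: 0.0192
grasp_force: 30.6
```

Request:
carry_out([
  [[0,0,0],0,-1],
  [[0,0,0],0,-1],
  [[0,0,0],0,-1],
  [[0,0,0],0,-1],
  [[0,0,0],0,-1],
  [[0,0,0],0,-1],
  [[0,0,-0.5],0,-1],
  [[0,0,-0.9],0,-1],
  [[0,0,-0.9],0,-1],
  [[0,0,-0.9],0,-1],
])

```text
time: 8.35
ee_pos: [0.4152, 0.2353, 0.2164]
tool_rot: [-3.137, -0.002, -0.186]
force: [0.2, -0.2, -1.1]
finger_gap: 0.0853
grasp_force: 0.0
```

```bash
python3 - <<'E'
from h import *
snap('top','top2'); p=cv2.imread('pics/top2.png')[140:270,220:480]
cv2.imwrite('pics/c2.png',cv2.resize(p,None,fx=3,fy=3,interpolation=cv2.INTER_CUBIC))
snap('wrist','w2')
E
```

```text
(no output)
```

View pics/c2.png

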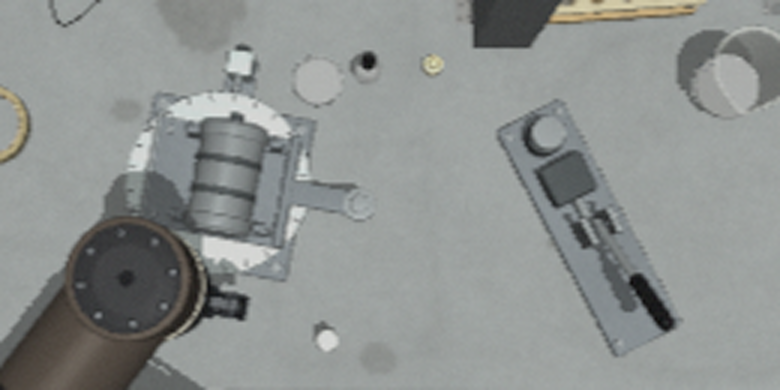

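View pics/w2.png

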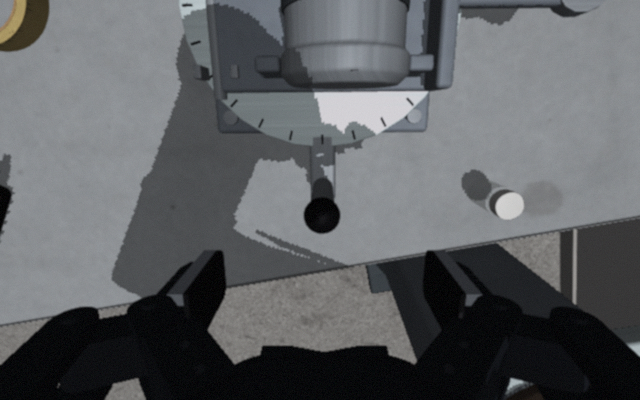

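Wrist view: the post is straight below at (322,213) and the frame is square with the base. Top crop: the pad boss is at (359,203), out over free bench to the robot's right, and the bystanders haven't moved.

```bash
python3 - <<'E'
from h import *
P=cloud('top2');m=(P[...,2]>.09)&(P[...,2]<.104)&(np.hypot(P[...,0]-.525,P[...,1]-.04)<.03);q=P[m]
print(len(q),q.mean(0),(q.min(0)+q.max(0))/2)
a=px('top2',220+359/3,140+203/3,.099);print(a)
for c in((.5547,.2097),(.557,.2095)):
    d=a[:2]-c;print(np.hypot(*d),np.degrees(np.arctan2(d[1],d[0])))
print(px('top2',220+548/3,140+133/3,.066))
E
```

```text
76 [0.52860861 0.04645765 0.09639661] [0.5281206  0.04689182 0.09679759]
[0.5269 0.0448 0.099 ]
0.1672269416092993 -99.569343299719
0.16742789492793606 -100.35688065776864
[ 0.6135 -0.1785  0.066 ]
```

Request:
carry_out([
  [[0.4,1,-0.2],0.19,-1],
  [[0.4,1,-0.2],0.19,-1],
  [[0.4,1,-0.2],0.19,-1],
  [[0.4,1,-0.2],0.19,-1],
  [[0.4,1,-0.2],0.19,-1],
])

```text
time: 8.95
ee_pos: [0.439, 0.1065, 0.2369]
tool_rot: [3.139, 0.001, -0.788]
force: [0.1, -0.7, -0.2]
finger_gap: 0.0855
grasp_force: 0.0
```

Request:
carry_out([
  [[1,0.9,0],0,-1],
  [[1,0.9,0],0,-1],
  [[1,0.9,0],0,-1],
  [[1,0.9,0],0,-1],
])

```text
time: 9.35
ee_pos: [0.4474, -0.0564, 0.2369]
tool_rot: [3.139, 0.001, -0.781]
force: [-0.3, -0.3, -0.4]
finger_gap: 0.0847
grasp_force: 0.0
```

Request:
carry_out([
  [[1,0.7,0],0.1,-1],
  [[1,0.7,0],0.2,-1],
  [[1,0.7,0],0.3,-1],
  [[1,0.7,0],0.4,-1],
  [[1,0.7,0],0.4,-1],
  [[1,0.7,0],0.4,-1],
  [[1,0.7,0],0.4,-1],
  [[1,0.7,0],0.4,-1],
  [[1,0.7,0],0.4,-1],
])

```text
time: 10.25
ee_pos: [0.474, -0.1968, 0.2369]
tool_rot: [3.139, -0.001, -2.04]
force: [0.1, 0.3, -0.3]
finger_gap: 0.0854
grasp_force: 0.0
```

Request:
carry_out([
  [[0,0,0],0.2,-1],
  [[0,0,0],0.2,-1],
  [[0,0,0],0.2,-1],
  [[0,0,0],0.2,-1],
  [[0,0,0],0.2,-1],
  [[0,0,0],0.2,-1],
])

```text
time: 10.85
ee_pos: [0.474, -0.1971, 0.2374]
tool_rot: [3.141, -0.001, -2.663]
force: [-0.0, -0.2, -1.4]
finger_gap: 0.0854
grasp_force: 0.0
```

```bash
python3 - <<'E'
from h import *
snap('wrist','w3'); print(arm.state()['joint_positions'])
E
```

```text
[-1.14637794e-02  1.06474478e-01 -3.66145621e-01 -1.05043059e-04
 -1.09936031e+00 -1.08002469e+00]
```

View pics/w3.png

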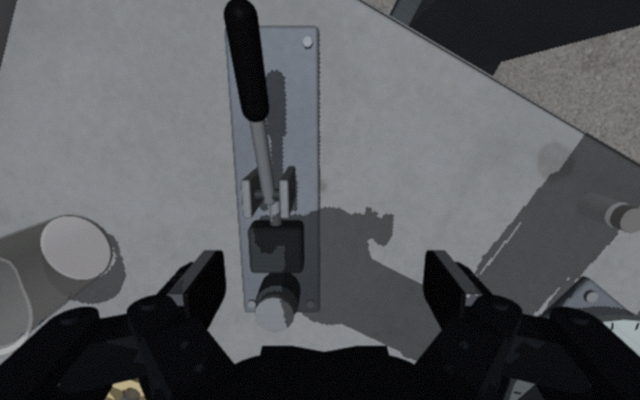

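The wrist view shows cheek tops near (247,198) and (286,196), the saddle at (274,316) and the grip's end at (238,12). The base plate is nearly in line with the image columns.

```bash
python3 - <<'E'
from h import *
for u,v,z in[(247,185,.085),(247,198,.085),(285,185,.085),(285,195,.085),(268,192,.085),(274,316,.066)]: print(u,v,px('w3',u,v),px('w3',u,v,z))
P=cloud('w3')
pl=(P[...,2]>.007)&(P[...,2]<.017)&(np.hypot(P[...,0]-.5,P[...,1]+.23)<.19)
q=P[pl][:,:2].astype(np.float32);r=cv2.minAreaRect(q);print('plate',len(q),r,cv2.boxPoints(r))
sd=(P[...,2]>.062)&(P[...,2]<.07)&(np.hypot(P[...,0]-.6135,P[...,1]+.1785)<.03);q=P[sd];print('sad',len(q),(q.min(0)+q.max(0))/2,q.min(0),q.max(0))
ck=(P[...,2]>.081)&(P[...,2]<.09)&(np.hypot(P[...,0]-.502,P[...,1]+.235)<.035);q=P[ck];print('ck',len(q),cv2.minAreaRect(q[:,:2].astype(np.float32)))
E
```

```text
247 185 [ 0.4996 -0.2565  0.0845] [ 0.4994 -0.2564  0.085 ]
247 198 [ 0.5097 -0.2518  0.0851] [ 0.5097 -0.2518  0.085 ]
285 185 [ 0.4849 -0.2283  0.0848] [ 0.4848 -0.2283  0.085 ]
285 195 [ 0.4928 -0.2246  0.0842] [ 0.4926 -0.2246  0.085 ]
268 192 [ 0.5005 -0.2388  0.0728] [ 0.4968 -0.2383  0.085 ]
274 316 [ 0.6163 -0.1798  0.0653] [ 0.6158 -0.18    0.066 ]
plate 14061 ((0.507659912109375, -0.23584924638271332), (0.30889892578125, 0.09015358984470367), 27.436054229736328) [[ 0.34981257 -0.26700634]
 [ 0.39135158 -0.3470199 ]
 [ 0.66550726 -0.20469216]
 [ 0.62396824 -0.12467858]]
sad 1120 [ 0.61418581 -0.18077852  0.06482358] [ 0.59384504 -0.20038762  0.06201029] [ 0.63452657 -0.16116943  0.06763688]
ck 970 ((0.4953520596027374, -0.24228563904762268), (0.05130740627646446, 0.04034833237528801), 27.17299461364746)
```

```bash
python3 - <<'E'
from h import *
rows([(.5033,-.2381,.076,-2.6627)])
E
```

```text
[[-0.059, -0.415, 1.347], np.float64(0.0001)]
```

Request:
carry_out([
  [[-0.06,-0.415,0.3],0,-1],
  [[-0.06,-0.415,0.3],0,-1],
  [[-0.06,-0.415,0.65],0,-1],
  [[-0.06,-0.415,0.95],0,-1],
  [[-0.06,-0.415,0.95],0,-1],
  [[-0.06,-0.415,0.95],0,-1],
])

```text
time: 11.5
ee_pos: [0.5032, -0.2388, 0.1247]
tool_rot: [3.141, -0.002, -2.666]
force: [0.4, -0.1, 0.8]
finger_gap: 0.0854
grasp_force: 0.0
```

Request:
carry_out([
  [[0,0,0.2],0,-1],
  [[0,0,0.4],0,-1],
  [[0,0,0.4],0,-1],
  [[0,0,0.4],0,1],
  [[0,0,0.4],0,1],
  [[0,0,0.4],0,1],
  [[0,0,0.4],0,1],
  [[0,0,0.4],0,1],
  [[0,0,0.4],0,1],
  [[0,0,0.4],0,1],
], squeeze=70)

```text
time: 12.5
ee_pos: [0.504, -0.2387, 0.078]
tool_rot: [-3.14, 0.002, -2.667]
force: [-1.8, 4.1, 8.4]
finger_gap: 0.0395
grasp_force: 70.3
```

Request:
carry_out([
  [[0,0,-0.03],0,1],
  [[0,0,-0.07],0,1],
  [[0,0,-0.07],0,1],
])

```text
time: 12.8
ee_pos: [0.5029, -0.2387, 0.0849]
tool_rot: [3.141, -0.0, -2.668]
force: [0.0, -0.7, -7.9]
finger_gap: 0.0391
grasp_force: 71.5
```

Request:
carry_out([
  [[0,0,0],-0.03,1],
  [[0,0,0],-0.06,1],
  [[0,0,0],-0.09,1],
  [[0,0,0],-0.12,1],
  [[0,0,0],-0.15,1],
  [[0,0,0],-0.18,1],
  [[0,0,0],-0.21,1],
  [[0,0,0],-0.25,1],
  [[0,0,0],-0.292,1],
  [[0,0,0],-0.292,1],
])

```text
time: 13.8
ee_pos: [0.5027, -0.2387, 0.0842]
tool_rot: [3.141, 0.0, -1.749]
force: [0.4, -0.0, -7.9]
finger_gap: 0.0393
grasp_force: 71.5
```

```bash
python3 - <<'E'
from h import *
s=arm.state();print(s['ee_pos'],s['tool_rot'],s['force'],s['torque'])
snap('wrist','w4');snap('scene','s4')
P=cloud('w4')
pl=(P[...,2]>.0)&(P[...,2]<.035)&(np.hypot(P[...,0]-.48,P[...,1]+.36)<.045);q=P[pl];print(len(q))
q=q[q[:,2]>.012];A=np.c_[q[:,:2]-[.505,-.238],np.ones(len(q))];print(np.linalg.lstsq(A,q[:,2],rcond=None)[0],q[:,2].min(),q[:,2].max())
rows([(.5055,-.0805,s['ee_pos'][2],-1.745)])
cv2.imwrite('pics/s4c.png',cv2.resize(cv2.imread('pics/s4.png')[110:270,220:460],None,fx=3,fy=3))
E
```

```text
[ 0.50266661 -0.23870216  0.08423144] [ 3.14050489e+00  4.52748698e-05 -1.74914145e+00] [ 0.37131916 -0.02976187 -7.85632461] [-0.21300311 -0.03814589 -0.0517821 ]
4625
[-0.00344455  0.00263798  0.01852318] 0.014155425132419547 0.021229768785163333
[[-1.3, 0.22, 0.002], np.float64(-0.0032)]
```

View pics/s4c.png

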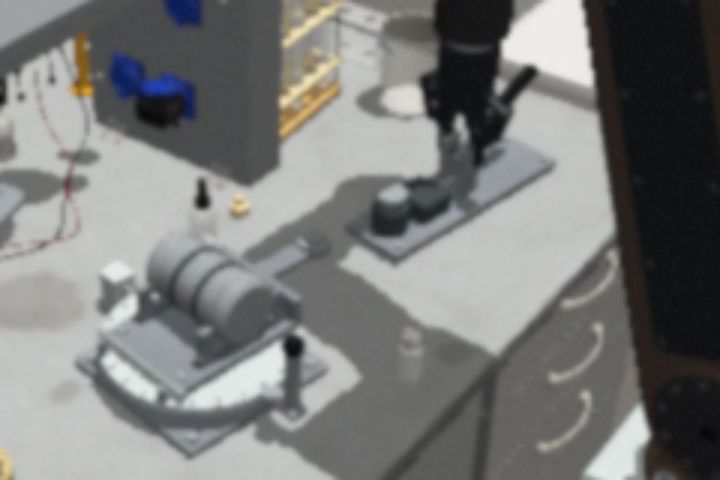

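The scene crop shows the jack hanging level, with its saddle end near (390,205) pointing at the pad at (318,245) and the way clear. Depth puts the plate's underside about 6.5 mm up, which leaves 5.5 mm under the pad.

Request:
carry_out([
  [[-0.1,0.22,0],0,1],
  [[-0.25,0.22,0],0,1],
  [[-0.4,0.22,0],0,1],
  [[-0.55,0.22,0],0,1],
  [[-0.7,0.22,0],0,1],
  [[-0.8,0.22,0],0,1],
  [[-0.85,0.22,0],0,1],
  [[-0.85,0.22,0],0,1],
])

```text
time: 14.7
ee_pos: [0.4956, -0.1332, 0.0847]
tool_rot: [-3.142, 0.0, -1.751]
force: [-0.5, -0.8, -8.1]
finger_gap: 0.0389
grasp_force: 73.3
```

```bash
python3 - <<'E'
from h import *
s=arm.state();print(s['ee_pos'],s['tool_rot'],s['force'])
snap('top','top5');P=cloud('top5')
m=(P[...,2]>.09)&(P[...,2]<.104)&(np.hypot(P[...,0]-.527,P[...,1]-.043)<.025);q=P[m];print('boss',len(q),q.mean(0),(q.min(0)+q.max(0))/2)
m=(P[...,2]>.06)&(P[...,2]<.08)&(np.hypot(P[...,0]-.52,P[...,1]+.012)<.04);q=P[m];print('sad',len(q),q.mean(0),(q.min(0)+q.max(0))/2)
rows([(.505,-.080,s['ee_pos'][2],-1.749)])
cv2.imwrite('pics/c5.png',cv2.resize(cv2.imread('pics/top5.png')[170:260,280:400],None,fx=6,fy=6,interpolation=cv2.INTER_CUBIC))
E
```

```text
[ 0.49561463 -0.1332457   0.08474897] [-3.14150579e+00  1.03655184e-05 -1.75099543e+00] [-0.47540511 -0.75025249 -8.14075455]<stdin>:4: RuntimeWarning: Mean of empty slice.
  ret = um.true_divide(
Traceback (most recent call last):
ValueError: zero-size array to reduction operation minimum which has no identity
```

Request:
carry_out([
  [[-0.1,0,0],0,1],
  [[-0.2,0,0],0,1],
  [[-0.3,0,0],0,1],
  [[-0.4,0,0],0,1],
  [[-0.45,0,0],0,1],
  [[-0.45,0,0],0,1],
])

```text
time: 15.35
ee_pos: [0.5054, -0.0795, 0.0848]
tool_rot: [-3.141, 0.0, -1.749]
force: [0.4, 0.5, -7.3]
finger_gap: 0.0392
grasp_force: 73.3
```

```bash
python3 - <<'E'
from h import *
s=arm.state();print(s['ee_pos'],s['tool_rot'],s['force'])
snap('scene','s6');P=cloud('s6')
m=(P[...,2]>.05)&(P[...,2]<.11)&(np.hypot(P[...,0]-.527,P[...,1]-.043)<.05);q=P[m];print(len(q))
print(eyes.get_calibration('scene')['origin'])
cv2.imwrite('pics/s6c.png',cv2.resize(cv2.imread('pics/s6.png')[180:260,270:390],None,fx=6,fy=6,interpolation=cv2.INTER_CUBIC))
E
```

```text
[ 0.50543661 -0.07948774  0.08475815] [-3.14136111e+00  1.13125389e-04 -1.74941989e+00] [ 0.40248846  0.47205214 -7.32060872]
236
[-0.20564731  1.09766293  1.04169693]
```

View pics/s6c.png

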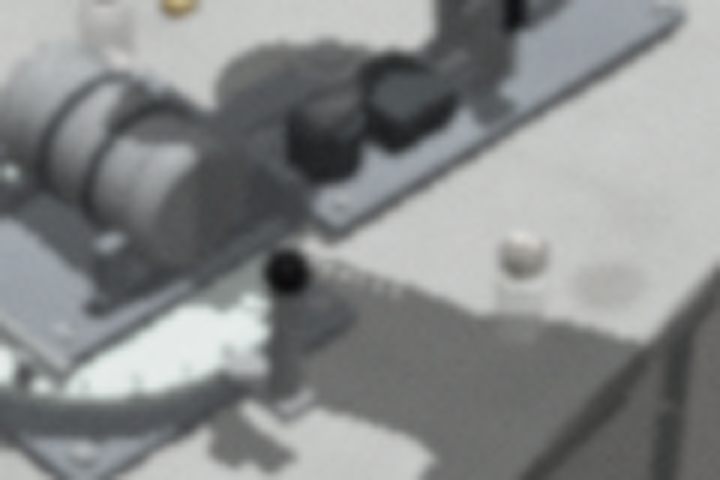

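The saddle in the scene crop (~(325,135)) sits under the end of the pad's arm. Next I lower it, release, move up and back over the grip, then check the centring.

Request:
carry_out([
  [[0,0,0.03],0,1],
  [[0,0,0.062],0,1],
  [[0,0,0.062],0,1],
  [[0,0,0.062],0,1],
])

```text
time: 15.8
ee_pos: [0.505, -0.0808, 0.0779]
tool_rot: [-3.142, -0.0, -1.751]
force: [-4.7, 3.0, 3.0]
finger_gap: 0.0391
grasp_force: 75.2
```

Request:
carry_out([
  [[0,0,0],0,-1],
  [[0,0,0],0,-1],
  [[0,0,0],0,-1],
  [[0,0,0],0,-1],
  [[0,0,0],0,-1],
  [[0,0,-0.4],0,-1],
  [[0,0,-0.8],0,-1],
  [[0,0,-1],0,-1],
  [[0,0,-1],0,-1],
])

```text
time: 16.7
ee_pos: [0.5074, -0.0804, 0.2014]
tool_rot: [-3.134, 0.002, -1.75]
force: [0.9, 0.1, -1.7]
finger_gap: 0.0854
grasp_force: 0.0
```

Request:
carry_out([
  [[0.88,0,-0.2],0,-1],
  [[0.88,0,-0.2],0,-1],
  [[0.88,0,-0.2],0,-1],
  [[0.88,0,-0.2],0,-1],
])

```text
time: 17.1
ee_pos: [0.4857, -0.1857, 0.2208]
tool_rot: [3.141, 0.0, -1.754]
force: [0.8, 0.2, 0.4]
finger_gap: 0.0857
grasp_force: 0.0
```

```bash
python3 - <<'E'
from h import *
s=arm.state();print(s['ee_pos'],s['tool_rot'],s['force'])
snap('top','top7');snap('wrist','w7');P=cloud('top7')
m=(P[...,2]>.088)&(P[...,2]<.106)&(np.hypot(P[...,0]-.527,P[...,1]-.043)<.025);q=P[m];print('boss',len(q))
cv2.imwrite('pics/c7.png',cv2.resize(cv2.imread('pics/top7.png')[170:270,300:420],None,fx=6,fy=6,interpolation=cv2.INTER_CUBIC))
E
```

```text
[ 0.48565417 -0.18573954  0.22084197] [ 3.14125355e+00  4.90940654e-05 -1.75389256e+00] [0.79463805 0.23457472 0.39173181]
boss 0
```

View pics/c7.png

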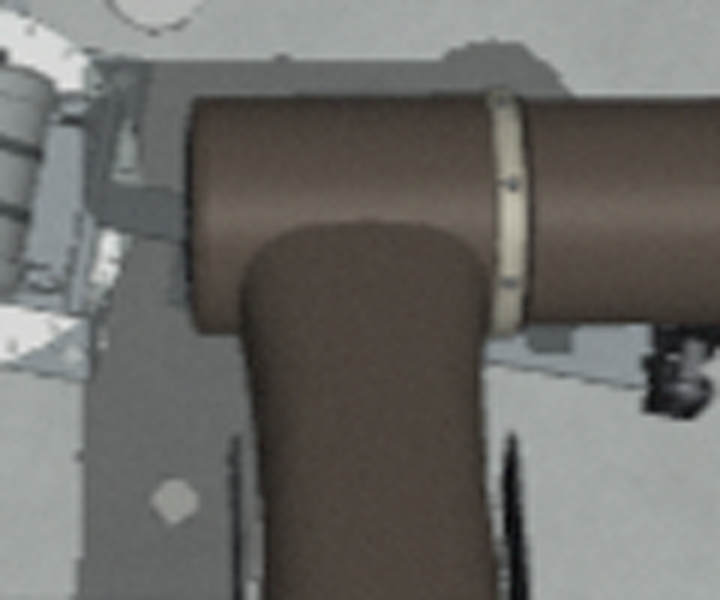

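The arm's elbow hides the pad from the top camera. I'll step toward the pad so the wrist camera covers both pad and jack, and check by numbers.

Request:
carry_out([
  [[-1,0,-0.3],0,-1],
  [[-1,0,-0.3],0,-1],
  [[-1,0,-0.3],0,-1],
  [[-1,0,-0.3],0,-1],
])

```text
time: 17.6
ee_pos: [0.5088, -0.0625, 0.2579]
tool_rot: [-3.14, 0.001, -1.746]
force: [0.1, 0.6, -0.3]
finger_gap: 0.0852
grasp_force: 0.0
```

Request:
carry_out([
  [[-0.55,0,0],0,-1],
  [[-0.55,0,0],0,-1],
  [[-0.55,0,0],0,-1],
  [[-0.55,0,0],0,-1],
])

```text
time: 18.0
ee_pos: [0.5191, -0.001, 0.2565]
tool_rot: [3.14, -0.001, -1.749]
force: [0.4, -0.4, -0.2]
finger_gap: 0.0853
grasp_force: 0.0
```

```bash
python3 - <<'E'
from h import *
s=arm.state();print(s['ee_pos'],s['tool_rot'],s['force'])
snap('wrist','w8');P=cloud('w8')
def mid(q): return np.round((q.min(0)+q.max(0))/2,4)
near=np.hypot(P[...,0]-.527,P[...,1]-.043)<.025
q=P[near&(P[...,2]>.093)&(P[...,2]<.104)];print('boss',len(q),mid(q),np.round(np.ptp(q,axis=0),4))
q=P[near&(P[...,2]>.075)&(P[...,2]<.104)];print('pad all',len(q),mid(q),q.max(0),q.min(0))
(c,r)=cv2.minEnclosingCircle(P[near&(P[...,2]>.093)&(P[...,2]<.104)][:,:2].astype(np.float32));print('boss circ',c,r)
pl=(P[...,2]>.007)&(P[...,2]<.017)&(P[...,1]<.09)&(np.hypot(P[...,0]-.505,P[...,1]+.08)<.19)
q=P[pl][:,:2].astype(np.float32);rr=cv2.minAreaRect(q);print('plate',len(q),rr);print(cv2.boxPoints(rr))
ck=(P[...,2]>.081)&(P[...,2]<.09)&(np.hypot(P[...,0]-.505,P[...,1]+.08)<.04);q=P[ck];print('ck',len(q),cv2.minAreaRect(q[:,:2].astype(np.float32)))
E
```

```text
[ 0.51908034 -0.00096334  0.25652797] [ 3.14029087e+00 -6.65428917e-04 -1.74910428e+00] [ 0.41335727 -0.44019631 -0.17345713]
boss 459 [0.5264 0.0398 0.0967] [0.033  0.0261 0.0074]
pad all 1570 [0.5269 0.0459 0.0895] [0.54574039 0.06787507 0.10041663] [0.50796727 0.02386598 0.07867187]
boss circ (0.5264111161231995, 0.03930797055363655) 0.0167767982929945
plate 12241 ((0.5110251903533936, -0.04624904692173004), (0.24543224275112152, 0.09006834030151367), 79.90782165527344)
[[ 0.445184   -0.15917495]
 [ 0.5338588  -0.17495784]
 [ 0.5768664   0.06667686]
 [ 0.4881916   0.08245975]]
ck 1127 ((0.5031462907791138, -0.09195416420698166), (0.05507183447480202, 0.040113743394613266), 81.16718292236328)
```

Pad centre is (0.527, 0.0425). The saddle by the plate fit is about (0.5265, 0.040), and by the release pose (0.527, 0.042), so it is centred within about 2 mm and the plate lies flat. On to the handle.

```bash
python3 - <<'E'
from h import *
P=cloud('w7');p=load('w7')['p'].max(-1)
m=(p<60)&(P[...,2]>.085)&(P[...,2]<.165)&(np.hypot(P[...,0]-.486,P[...,1]+.185)<.06);q=P[m]
d=np.array([.1752,.9845]);piv=np.array([.527,.0412])-.125*d
u=-(q[:,:2]-piv)@d;l=(q[:,:2]-piv)@np.array([-d[1],d[0]])
print(len(q),'along',u.min(),u.max(),'lat',l.min(),l.max(),np.median(l))
for a in(.08,.1,.12):
    k=abs(u-a)<.004
    if k.any(): print(a,k.sum(),q[k,2].max(),l[k].min(),l[k].max(),.065+a*np.tan(.5)+.01/np.cos(.5))
g=piv-.1053*d;print('grip',g);rows([(g[0],g[1],.2565,-1.749),(g[0],g[1],.129,-1.749)])
E
```

```text
2403 along 0.045817396723688376 0.13623566060470382 lat -0.009718407766529548 0.010258498262799544 -2.3341769327812204e-06
0.08 207 0.12293561638009612 -0.009703169955657665 0.009236267484991434 0.12009913846074873
0.1 265 0.1337732200505044 -0.009587212176416149 0.010258498262799544 0.13102518825762455
0.12 324 0.14472248181443886 -0.009718407766529548 0.009646152863749115 0.14195123805450036
grip [ 0.48665144 -0.18553035]
[[1.557, -0.007, 0.002], np.float64(-0.0003)]
[[1.557, -0.007, 1.064], np.float64(-0.0003)]
```

Request:
carry_out([
  [[0.9,0,0],0,-1],
  [[0.9,0,0],0,-1],
  [[0.9,0,0],0,-1],
  [[0.9,0,0],0,-1],
])

```text
time: 18.45
ee_pos: [0.4993, -0.1099, 0.2571]
tool_rot: [3.141, -0.0, -1.755]
force: [-0.8, 0.6, -0.7]
finger_gap: 0.0853
grasp_force: 0.0
```

Request:
carry_out([
  [[0.655,-0.007,0],0,-1],
  [[0.655,-0.007,0],0,-1],
  [[0.655,-0.007,0.4],0,-1],
  [[0.655,-0.007,0.8],0,-1],
  [[0.655,-0.007,0.8],0,-1],
  [[0.655,-0.007,0.8],0,-1],
])

```text
time: 19.05
ee_pos: [0.4872, -0.1851, 0.1618]
tool_rot: [3.14, -0.001, -1.75]
force: [1.0, -1.0, 1.5]
finger_gap: 0.0856
grasp_force: 0.0
```

```bash
python3 - <<'E'
from h import *
rows([(.4867,-.1855,.129,-1.749)])
E
```

```text
[[0.004, 0.003, 0.274], np.float64(-0.0003)]
```

Request:
carry_out([
  [[0.004,0,0.27],0,-1],
  [[0.004,0,0.27],0,-1],
  [[0.004,0,0.27],0,1],
  [[0.004,0,0.27],0,1],
  [[0.004,0,0.27],0,1],
  [[0.004,0,0.27],0,1],
  [[0.004,0,0.27],0,1],
  [[0.004,0,0.27],0,1],
  [[0.004,0,0.27],0,1],
  [[0.004,0,0.27],0,1],
], squeeze=45)

```text
time: 20.05
ee_pos: [0.4866, -0.1859, 0.129]
tool_rot: [3.141, -0.0, -1.751]
force: [-3.4, -1.0, 5.2]
finger_gap: 0.0187
grasp_force: 43.9
```

Request:
carry_out([
  [[0.021,0,0.04],0,1],
  [[0.021,0,0.04],0,1],
  [[0.04,0,0.081],0,1],
  [[0.04,0,0.081],0,1],
  [[0.0565,0,0.122],0,1],
  [[0.0565,0,0.122],0,1],
])

```text
time: 20.65
ee_pos: [0.4855, -0.1926, 0.1143]
tool_rot: [3.141, -0.0, -1.751]
force: [-4.5, 0.8, 9.5]
finger_gap: 0.0186
grasp_force: 44.2
```

Request:
carry_out([
  [[0.015,0,0.042],0,1],
  [[0.015,0,0.042],0,1],
  [[0.028,0,0.0855],0,1],
  [[0.028,0,0.0855],0,1],
  [[0.04,0,0.129],0,1],
  [[0.04,0,0.129],0,1],
  [[0.049,0,0.173],0,1],
  [[0.049,0,0.173],0,1],
  [[0.056,0,0.2175],0,1],
  [[0.056,0,0.2175],0,1],
])

```text
time: 21.65
ee_pos: [0.4843, -0.1993, 0.0883]
tool_rot: [3.141, -0.001, -1.751]
force: [-3.9, -1.5, 10.4]
finger_gap: 0.0189
grasp_force: 45.3
```

Request:
carry_out([
  [[0.005,0,0.045],0,1],
  [[0.005,0,0.045],0,1],
  [[0.009,0,0.09],0,1],
  [[0.009,0,0.09],0,1],
  [[0.009,0,0.09],0,1],
])

```text
time: 22.15
ee_pos: [0.4842, -0.2003, 0.0777]
tool_rot: [3.142, -0.0, -1.751]
force: [-4.1, -1.5, 9.5]
finger_gap: 0.0187
grasp_force: 45.9
```

Request:
carry_out([
  [[0,0,0.02],0,1],
  [[0,0,0.03],0,1],
  [[0,0,0.03],0,1],
  [[0,0,0.03],0,1],
])

```text
time: 22.55
ee_pos: [0.4842, -0.2004, 0.0743]
tool_rot: [-3.141, -0.0, -1.751]
force: [-4.4, -2.4, 9.3]
finger_gap: 0.019
grasp_force: 46.1
```

```bash
python3 - <<'E'
from h import *
snap('scene','s9');P=cloud('s9')
snap('wrist','w9');Q=cloud('w9')
def mid(q): return np.round((q.min(0)+q.max(0))/2,4)
for P,n in((P,'s'),(Q,'w')):
    m=np.hypot(P[...,0]-.527,P[...,1]-.043)<.02;q=P[m];print(n,len(q),[np.round(np.percentile(q[:,2],k),3) for k in(2,25,50,75,98)] if len(q) else '')
    pl=(P[...,2]>.006)&(P[...,2]<.018)&(P[...,1]<.075)&(np.hypot(P[...,0]-.505,P[...,1]+.08)<.19)
    q=P[pl][:,:2].astype(np.float32)
    if len(q)>50: print(len(q),cv2.minAreaRect(q), np.median(P[pl][:,2]))
print(arm.state()['force'],arm.state()['ee_pos'])
E
```

```text
s 351 [np.float64(-0.805), np.float64(0.047), np.float64(0.084), np.float64(0.132), np.float64(0.456)]
794 ((0.4948280453681946, -0.10078084468841553), (0.32146620750427246, 0.3681472837924957), 59.40734100341797) 0.012733398161011489
w 0 
9793 ((0.4885774850845337, -0.17501294612884521), (0.11005149036645889, 0.0903688296675682), 79.96302795410156) 0.011643283599705817
[-4.88919892 -2.39882892 11.02393597] [ 0.48421088 -0.2004247   0.07432239]
```

Request:
carry_out([
  [[0,0,0.02],0,1],
  [[0,0,0.03],0,1],
  [[0,0,0.03],0,1],
  [[0,0,0.03],0,1],
])

```text
time: 23.05
ee_pos: [0.4843, -0.2004, 0.0721]
tool_rot: [-3.141, -0.001, -1.75]
force: [-9.2, 0.5, 24.6]
finger_gap: 0.0189
grasp_force: 48.0
```

Request:
carry_out([
  [[0,0,0.02],0,1],
  [[0,0,0.02],0,1],
  [[0,0,0.02],0,1],
])

```text
time: 23.35
ee_pos: [0.4844, -0.2005, 0.0706]
tool_rot: [-3.14, -0.001, -1.75]
force: [-13.2, 4.2, 36.3]
finger_gap: 0.0186
grasp_force: 49.7
```

Request:
carry_out([
  [[0,0,-0.025],0,1],
  [[0,0,-0.025],0,1],
  [[0,0,-0.025],0,1],
  [[0,0,-0.025],0,1],
])

```text
time: 23.75
ee_pos: [0.4843, -0.2004, 0.0719]
tool_rot: [-3.141, -0.001, -1.75]
force: [-6.7, -0.7, 16.7]
finger_gap: 0.0187
grasp_force: 47.9
```

```bash
python3 - <<'E'
from h import *
s=arm.state();print(s['force'],s['ee_pos'])
for n in('top','scene'):
    snap(n,n+'10');P=cloud(n+'10')
    # arm of frame and pad: profile of max z along hinge->pad direction from the axis
    c=np.array([.5553,.2095]);d=np.array([-.172,-.985]);e=np.array([-d[1],d[0]])
    X=P[...,:2]-c;u=X@d;l=X@e
    for a in np.arange(.09,.19,.01):
        k=(abs(u-a)<.005)&(abs(l)<.012)&(P[...,2]<.16)
        if k.sum()>2: print(n,round(a,2),k.sum(),np.round(np.percentile(P[k][:,2],[10,50,90]),3))
E
```

```text
[-6.7013687  -0.73553366 16.65171732] [ 0.48427618 -0.20038638  0.07192027]
top 0.09 24 [0.094 0.111 0.116]
top 0.1 28 [0.046 0.113 0.118]
top 0.11 29 [-0.001  0.113  0.119]
top 0.12 30 [0.002 0.114 0.12 ]
top 0.13 30 [0.002 0.116 0.119]
top 0.14 26 [0.013 0.117 0.123]
top 0.15 22 [0.023 0.118 0.124]
scene 0.09 23 [-0.801 -0.791  0.115]
scene 0.1 25 [-0.799  0.111  0.115]
scene 0.11 29 [-0.806  0.111  0.117]
scene 0.12 23 [-0.799  0.115  0.119]
scene 0.13 25 [-0.801  0.106  0.121]
scene 0.14 31 [-0.797  0.115  0.121]
scene 0.15 69 [-0.794  0.046  0.126]
scene 0.16 78 [-0.796  0.071  0.127]
scene 0.17 34 [-0.798  0.062  0.131]
scene 0.18 21 [-0.801  0.048  0.126]
```

The frame arm is tilted up, with the boss top at about 127 mm where 99 + 28 is expected. The handle is on its stop and held down with about 17 N. Handing in.

```bash
python3 -c "
from rig import job
print(job.finish_job())"
```

```text
the job is handed in; nothing more can be done
None
```

The job is handed in: the turntable is in its detent, the jack's saddle is within about 2 mm of the lift pad's centre, and the frame is lifted with the handle still held down on its stop. The job took about 24 s of the 67 s allowed. While feeling for the detent I briefly pushed against the turntable's stop (about 24 N), then backed off before releasing.

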